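# Hook a trapped key out of a feeder lane

## Robot

A 6-joint arm with a two-finger parallel gripper is mounted at the origin on the work surface. World frame = base frame: x ahead of the robot, y to its left, z up, the work surface at z = 0. Lengths are in mm, angles in rad, forces in N, time in s.
With the tool pointing down it reaches from about 350 to 775 mm from the base axis. Payload 7.3 kg.
Tool frame: the origin (TCP) lies midway between the tips of the shut fingers; the grasp point (between the pads) lies 19 mm behind it; z points along the fingers, x is the direction in which the jaws open and shut, and the axes are right-handed (so a half turn about z gives the same grasp; the last joint's range is limited). The gripper opens to 92 mm and grips with 3 to 60 N. Pads are 19 mm wide; open, the fingers measure 130 mm over their backs; the gripper's body (75 mm by 190 mm) begins 47 mm behind the grasp point.
Start: joints at [1.098, 0.342, 1.524, -0, 1.275, -0.146], TCP at [168.518, 497.239, 226.741] pointing down, gripper open.
Joint ranges: [-2.53, 2.53], [-0.77, 2.02], [0.04, 2.7], [-1, 4.14], [0.28, 2.66], [-3.11, 3.11]. Speed limits (rad/s): [2.57, 2.57, 3.14, 3.14, 3.14, 3.14].

## Interface

Orientations are given as [roll, pitch, yaw] about the fixed x, y, z axes, in that order (R = Rz(yaw) Ry(pitch) Rx(roll)).
In Python, from plant import bot gives the robot as it stands.
- The arm moves only by the shell command python3 -m pendant 'ROWS' [OPENING]. ROWS is JSON, a list of rows, each an object with "linear": the shift along the world's x, y, z in mm, a list of three; "twist": the turn about the world's z in degrees. In form: [{"linear": [x, y, z], "twist": twist}, ...]. A call has 1 to 20 rows; each row is the pose to reach, as a shift and turn from the pose commanded when the call began; what a row does not reach only later rows make up. A row lasts 1/8 s, in which the tool goes at most 62.5 mm and 10.7 degrees, less where a joint would pass 70% of its speed; a pose out of reach is approached as far as the arm can. A call with a gripper value outside its range is refused whole. OPENING is the closure in counts, from 0 (fully open) to 255 (shut), set as the call begins (- or left out, the last holds). The fingers move at their own pace and stop on an object; the grip force is fixed at half the most. Time passes only in rows, so rows that repeat a pose let the fingers close. It gives the time, the measured TCP pose, the force and the opening at its end, in the units of the state.
- bot.get_obs(): the state, without advancing time (a new reading comes with each control period).
- bot.capture(name): name is "side" or "top" or "wrist"; returns a dict with "frame" (384x512x3 uint8, blue, green, red), "z_map" (384x512 float32, mm along the optical axis (not along the pixel's ray), 0 where there is no reading), "fx", "fy", "cx", "cy" (pixels), "k1" (the pictures are not rectified: a ray, as slopes to the right and down, at radius r is drawn at 1 + k1 r^2 times it, then the intrinsics apply), "rvec" (rotation vector, rad) and "tvec" (3), from world to camera coordinates, as OpenCV has them. Camera axes: x right, y down, z forward; pixel columns grow to the right and rows downward; lengths in mm; the calibration is good to about 2 mm. A picture is of the moment at which its call begins.
- bot.close_job(): hands the job in, once; it reports no verdict.
The state is a dict: "time": time; "joint_positions": joint angles; "dq": joint speeds; "tau": joint torques, N m; "tool_pos": TCP position; "tcp_rot": TCP orientation; "contact_force": force on the tool from outside, world axes, zero at the start; "moment": the same for the moment, N m; "grip_width": finger opening in mm.
Only numpy, scipy, OpenCV 4.12 (cv2) and the standard library are available. Lean on these libraries where they do the work, as an engineer would, in place of code of your own. Each camera call takes 0.05 s, during which the arm holds its last target. There are 200 camera calls.

## Task

A brass key is trapped in the narrow slot of the blue feeder lane. Squeeze the keeper's two red side buttons together to free it, lift it off the mouth of the slot and stand it upright on the blue mat; then, with the hook of the orange-handled pick reaching in behind the key, drag the key completely out of the slot onto the landing apron in front. Put the pick back in both forks of its rest, hook pointing as it was, never touch the key with the gripper, and leave the other things on the bench where they are.

Things in the scene. Friction and masses are not known exactly. Their poses are not given: they have to be found in the camera images.
- lane: Blue feeder-lane block with a slotted blue top on a dark steel base plate, fixed to the bench. Origin: on the bench below the centre of the slot's mouth; +y points deeper into the slot, -y out of the mouth, x across, z up. Block 90 mm wide, y 0 to 180 mm, top at z=40 mm; slot closed at y=168 mm.
- slot_top (a point): On the block's top (z=40 mm), centre of the gap over the slot, 90 mm inside the mouth; axes as lane. Slot: channel 22 mm wide, floor at z=12 mm, ceiling at z=34 mm; the lips above it (z 34 to 40 mm) leave a gap 13 mm wide, centred on x=0, open upward along the whole length.
- mouth (a point): Centre of the slot's floor at its mouth, 12 mm above the bench; axes as lane.
- apron (a point): Centre of the landing apron, 12 mm above the bench, 55 mm in front of the mouth: a flat floor level with the slot's, 82 mm wide (x), from the mouth to 111 mm before it, rims 6 mm high. Two aluminium latch posts stand on it beside the mouth: |x| 22 to 36 mm, 6 to 38 mm before the mouth, tops 32 mm above the bench.
- key_centre (a point): Centre (half-way up) of the brass key: a loose block 18 (x) x 32 (y) x 14 mm high, about 40 g, lying on the slot's floor and seen through the gap, long side along the slot. Starts with its centre 50 to 110 mm inside the mouth. Too wide to come up through the gap.
- keeper_grip (a point): Centre between the keeper's red pads, 55 mm above its foot. Keeper: loose upright grey block, 24 x 30 x 72 mm tall, 80 g, shutting the mouth; sprung plates with red pads on its -x and +x sides. Pads 24 mm wide, 42 to 68 mm above the foot, outer faces 54 mm apart along x, 40 mm when squeezed.
- keeper_foot (a point): Centre of the keeper's underside, at first on the apron 22 mm in front of the mouth; axes as the lane's. Barbs at the foot of its plates (58 mm apart outside) catch under the latch posts until both plates are squeezed in; then it lifts straight up and is clear 30 mm higher.
- button_a (a joint): Travel of the keeper's -x plate, m: 0 out, 0.007 fully in; spring 2 N at 0 to 5.5 N fully in. About 0.004 or more frees its barb.
- button_b (a joint): The same for the +x plate.
- pick_grip (a point): Centre of the hooked pick's handle: orange bar 16 x 16 mm, 120 mm long along y, level on its rest at first; pick 70 g, balances near here, grasp across x. A steel shank, 5 mm thick, goes on straight in +y at this height and at y=160 mm bends square down into a straight leg 5 mm thick, the hook.
- pick_tip (a point): Lower end of the pick's hook: 160 mm in +y and 55 mm below pick_grip; axes as the handle's.
- rest_seat (a point): Where the handle's centre lies on the pick rest (63 mm above the bench); y along the handle, +y towards the hook. The rest is fixed: base plate 60 x 110 x 8 mm and two aluminium forks, 8 mm thick, at y=-44 and +44 mm; fork floors 55 mm above the bench, gap 28 mm wide, fork tips 69 mm above the bench.
- mat_top (a point): Centre of the upper face of a square blue mat fixed to the bench, 140 x 140 mm, 2 mm thick; x and y along its sides.
- reel: Bystander: white component reel with a blue hub lying flat, 110 mm across, 12 mm thick; origin centre of underside.
- flux: Bystander: amber bottle, 44 mm across, 100 mm tall; origin centre of underside.
- cup: Bystander: black cup, 60 mm across, 60 mm tall; origin centre of underside.
- paste: Bystander: white jar with green lid, 56 mm across, 60 mm tall; origin centre of underside.
- driver: Bystander: yellow-handled screwdriver, 150 mm long, lying along its x.
- board: Bystander: green circuit board, 90 x 60 mm, 10 mm high; origin centre of underside.

How it is judged:
By the outcome, as a careful person would: the job done as asked, in the order asked, and still so for the second after the job is handed in, with the robot touching nothing.
It also fails if it takes over 61 s, if anything falls off the work surface, if the arm or the gripper's body presses on something with over 40 N, if the wrist force passes 120 N, or if a joint passes its speed limit or range.

## Working session

There is one attempt and no reset: what is moved stays moved. The work goes in short steps, Python scripts to look and compute and a shell command to move; the robot and the scene stay as the last step left them, time stands still between calls to the robot, and variables do not carry over. Pictures are saved under pics/ and viewed, about 8 in all and at most 12, crops included, and the job is handed in when it is done.

```bash
ls; mkdir -p pics; cat > h.py <<'E'
import numpy as np, cv2
from plant import bot
def cap(n):
    c=bot.capture(n); c['R']=cv2.Rodrigues(np.array(c['rvec'],float))[0]; c['t']=np.array(c['tvec'],float).ravel(); return c
def rays(c,uv):
    uv=np.atleast_2d(np.array(uv,float)); d=np.stack([(uv[:,0]-c['cx'])/c['fx'],(uv[:,1]-c['cy'])/c['fy']],1)
    s=d.copy()
    for _ in range(20): s=d/(1+c['k1']*(s**2).sum(1,keepdims=True))
    return np.c_[s,np.ones(len(s))]
def plane(c,uv,z):
    r=rays(c,uv)@c['R']; o=-c['R'].T@c['t']; return o+r*((z-o[2])/r[:,2])[:,None]
def cloud(c):
    h,w=c['z_map'].shape; v,u=np.mgrid[:h,:w]
    r=rays(c,np.c_[u.ravel(),v.ravel()])*c['z_map'].reshape(-1,1)
    P=((r-c['t'])@c['R']).reshape(h,w,3); P[c['z_map']<=0]=np.nan; return P
def proj(c,P):
    p=np.atleast_2d(P)@c['R'].T+c['t']; s=p[:,:2]/p[:,2:]; s=s*(1+c['k1']*(s**2).sum(1,keepdims=True))
    return s*[c['fx'],c['fy']]+[c['cx'],c['cy']]
E
python3 - <<'E'
from h import *
o=bot.get_obs(); print(o)
for n in ['top','side']:
    c=cap(n); cv2.imwrite(f'pics/{n}0.png',c['frame']); np.savez(f'{n}0.npz',**c); print(n,c['fx'],c['k1'],-c['R'].T@c['t'],c['R'][2])
E
```

```text
pics
{'time': 0.0, 'joint_positions': array([ 1.09800747e+00,  3.42723038e-01,  1.52500747e+00, -1.28384352e-05,
        1.27539174e+00, -1.45994264e-01]), 'dq': array([-8.77841275e-04, -3.31434432e-04, -6.12903680e-04,  9.03159747e-04,
       -4.99715422e-06,  7.23623797e-05]), 'tau': array([ 6.70685472e-05, -4.31248212e+01, -2.44215953e+01,  7.16966484e-02,
        5.60765737e-02, -4.72642068e-05]), 'tool_pos': array([168.32469684, 496.8605472 , 226.04812883]), 'tcp_rot': array([-3.14138228e+00,  1.51510700e-03,  1.24400564e+00]), 'contact_force': array([-0.28251277,  0.14913001,  0.26795448]), 'moment': array([-0.02079285,  0.01090843,  0.03194584]), 'grip_width': 91.73693959191901}
top 359.2940830181406 0.03342931120767127 [ 481.83328484   39.84923458 1082.52942275] [ 0.08432604  0.01943365 -0.99624869]
side 456.2741619020531 -0.1642523656543234 [459.4052748  779.95277413 919.2866481 ] [ 0.10906673 -0.64320293 -0.75788814]
```

View pics/top0.png

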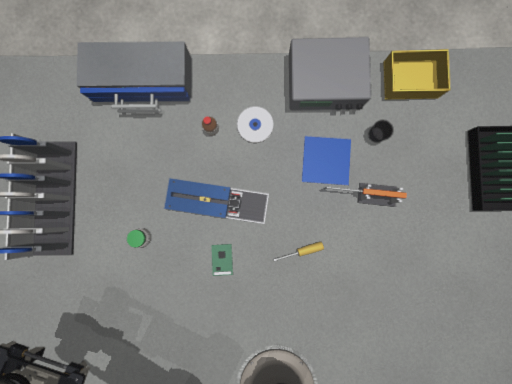

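View pics/side0.png

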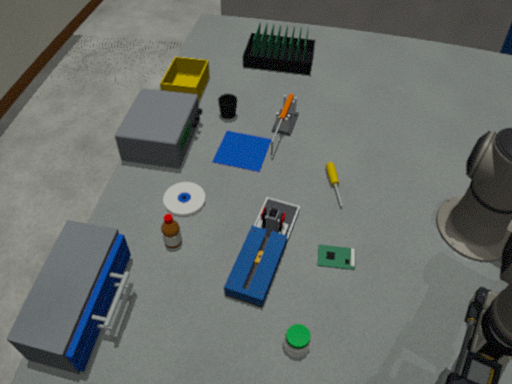

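The top view shows the lane (block ~(198,198), keeper at ~(235,203), mouth facing right = -y), mat (327,161), and pick handle (383,193) with its hook at ~(327,189). The side view agrees. Next I measure.

```bash
cat > m0.py <<'E'
from h import *
c=dict(np.load('top0.npz')); hsv=cv2.cvtColor(c['frame'],cv2.COLOR_BGR2HSV)
def reg(name,lo,hi,box,z):
    m=cv2.inRange(hsv,lo,hi); b=np.zeros_like(m); x0,y0,x1,y1=box; b[y0:y1,x0:x1]=m[y0:y1,x0:x1]
    v,u=np.nonzero(b); P=plane(c,np.c_[u,v],z)[:,:2]
    (ctr,sz,a)=cv2.minAreaRect(P.astype(np.float32)); 
    bp=cv2.boxPoints((ctr,sz,a)); e=[bp[1]-bp[0],bp[2]-bp[1]]; L=max(e,key=np.linalg.norm)
    yaw=np.degrees(np.arctan2(L[1],L[0])); 
    dz=np.median(cloud(c)[b>0][:,2])
    print(name,len(u),'rect',np.round(ctr,1),np.round(sz,1),'mean',P.mean(0).round(1),'longdir',round(yaw%180,2),'depthz',dz.round(1))
reg('lane',(100,120,50),(125,255,255),(155,170,232,225),40)
reg('mat',(100,120,50),(125,255,255),(295,130,360,188),2)
reg('handle',(5,150,120),(16,255,255),(350,180,412,205),71)
reg('key',(18,120,120),(32,255,255),(190,190,225,210),26)
reg('red',(0,150,60),(4,255,255),(225,185,260,220),68)
reg('red2',(172,150,60),(180,255,255),(225,185,260,220),68)
cv2.imwrite('pics/crop.png',np.hstack([cv2.resize(c['frame'][170:230,155:275],None,fx=3.3,fy=3.3,interpolation=cv2.INTER_CUBIC),cv2.resize(c['frame'][165:225,300:420],None,fx=3.3,fy=3.3,interpolation=cv2.INTER_CUBIC)]))
E
python3 m0.py
```

```text
lane 1459 rect [541.8 224.3] [177.4  86.1] mean [542.  225.4] longdir 80.86 depthz nan
mat 2083 rect [ 653.8 -159.7] [138.5 137.6] mean [ 653.4 -159.9] longdir 85.14 depthz nan
handle 192 rect [ 547.8 -304.9] [115.5  14.5] mean [ 547.5 -309.4] longdir 84.11 depthz nan
key 0 rect [0. 0.] [0. 0.] mean [nan nan] longdir 0.0 depthz nan
red 0 rect [0. 0.] [0. 0.] mean [nan nan] longdir 0.0 depthz nan
red2 0 rect [0. 0.] [0. 0.] mean [nan nan] longdir 0.0 depthz nan
  return _methods._mean(a, axis=axis, dtype=dtype,
  ret = ret.dtype.type(ret / rcount)
m0.py:10: RuntimeWarning: Mean of empty slice.
  print(name,len(u),'rect',np.round(ctr,1),np.round(sz,1),'mean',P.mean(0).round(1),'longdir',round(yaw%180,2),'depthz',dz.round(1))
  ret = um.true_divide(
```

```bash
python3 - <<'E'
from h import *
c=dict(np.load('top0.npz'))
w=cap('wrist'); p=-w['R'].T@w['t']; o=bot.get_obs(); print('cam',p, 'R',w['R'].round(3), w['fx'],w['cx'],w['cy'], o['tool_pos'],o['tcp_rot'])
E
```

```text
cam [ 89.37150073 523.41135314 383.89175382] R [[ 0.321  0.947 -0.002]
 [ 0.901 -0.305  0.308]
 [ 0.291 -0.101 -0.951]] 342.91525065049456 254.87969739944683 191.323884904144 [168.38696288 496.95009909 226.20668134] [-3.14146448e+00  1.13657856e-03  1.24403745e+00]
```

```bash
python3 -m pendant '[{"linear":[40,-43,-3],"twist":-9},{"linear":[80,-86,-6],"twist":-18},{"linear":[355,-383,-27],"twist":-80.4},{"linear":[355,-383,-27],"twist":-80.4},{"linear":[355,-383,-27],"twist":-80.4},{"linear":[355,-383,-27],"twist":-80.4},{"linear":[355,-383,-27],"twist":-80.4},{"linear":[355,-383,-27],"twist":-80.4},{"linear":[355,-383,-27],"twist":-80.4},{"linear":[355,-383,-27],"twist":-80.4},{"linear":[355,-383,-27],"twist":-80.4},{"linear":[355,-383,-27],"twist":-80.4}]' 0
python3 - <<'E'
from h import *
c=cap('wrist'); np.savez('w1.npz',**c); cv2.imwrite('pics/w1.png',c['frame']); print(bot.get_obs()['tool_pos'],bot.get_obs()['tcp_rot'])
P=cloud(c); print(np.isfinite(P[...,2]).mean())
E
```

```text
time: 1.65
tool_pos: [522.8, 115.3, 199.9]
tcp_rot: [-3.141, 0.0, -0.158]
contact_force: [-0.1, -0.2, 0.6]
grip_width: 92.1
[522.87390429 115.24686295 199.95203841] [-3.14146190e+00 -1.09041048e-04 -1.57594633e-01]
0.9959004720052084
```

View pics/w1.png

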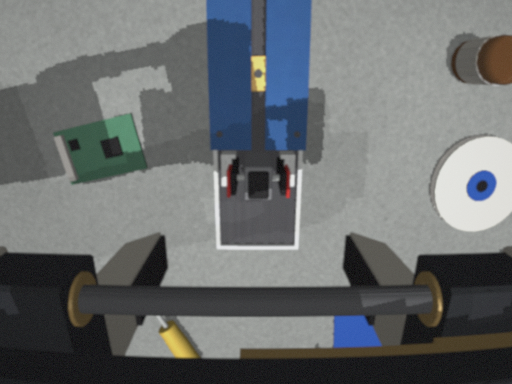

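The wrist view shows the keeper at (258,183) with red pads at x≈232 and 286, the mouth edge at row ~150, and the key at (258,73).

```bash
cat > m1.py <<'E'
from h import *
c=dict(np.load('w1.npz')); hsv=cv2.cvtColor(c['frame'],cv2.COLOR_BGR2HSV); P=cloud(c)
def mask(lo,hi,box):
    m=cv2.inRange(hsv,lo,hi); b=np.zeros_like(m); x0,y0,x1,y1=box; b[y0:y1,x0:x1]=m[y0:y1,x0:x1]; return b
b=mask((100,100,30),(130,255,255),(195,0,320,160))
q=P[b>0]; q=q[np.isfinite(q[:,2])&(abs(q[:,2]-40)<6)]; print('block top depth z',np.median(q[:,2]),len(q))
v,u=np.nonzero(b)
# side edges by rows, mouth edge by columns, on z=40
Le=[];Re=[];Mo=[]
for r in range(15,140,2):
    k=u[v==r]
    if len(k): Le.append((k.min()-.5,r)); Re.append((k.max()+.5,r))
for x in list(range(217,248,2))+list(range(270,300,2)):
    k=v[u==x]; 
    if len(k): Mo.append((x,k.max()+.5))
def line(uv):
    p=plane(c,uv,40)[:,:2]; l=cv2.fitLine(p.astype(np.float32),cv2.DIST_HUBER,0,.01,.01).ravel(); return l
L,R,M=map(line,(Le,Re,Mo))
for n,l in zip('LRM',(L,R,M)): print(n,l.round(2),round(np.degrees(np.arctan2(l[1],l[0]))%180,2))
d=(L[:2]*np.sign(L[1])+R[:2]*np.sign(R[1])); d/=np.linalg.norm(d); xh=np.array([d[1],-d[0]])
yaw=np.degrees(np.arctan2(xh[1],xh[0]))
xl,xr=L[2:]@xh,R[2:]@xh; ym=M[2:]@d
mouth=xh*(xl+xr)/2+d*ym; print('yaw',yaw,'width',xr-xl,'mouth',mouth,'keeper',mouth-22*d)
k=mask((18,100,80),(35,255,255),(240,40,280,110)); vv,uu=np.nonzero(k); kp=plane(c,np.c_[uu,vv],26)[:,:2]-mouth
print('key y',(kp@d).min(),(kp@d).max(),'x',(kp@xh).min(),(kp@xh).max(), 'depth',np.nanmedian(P[k>0][:,2]))
for n,bx in (('-x',(222,150,245,205)),('+x',(275,150,300,205))):
    m=mask((0,120,50),(8,255,255),bx)|mask((170,120,50),(180,255,255),bx); q=P[m>0]; q=q[np.isfinite(q[:,2])]
    l=(q[:,:2]-mouth); print(n,len(q),'lane x',np.percentile(l@xh,[5,50,95]).round(1),'y',np.percentile(l@d,[5,50,95]).round(1),'z',np.percentile(q[:,2],[5,95]).round(1))
q=P[170:200,240:277].reshape(-1,3); q=q[q[:,2]>78]; l=q[:,:2]-mouth; print('keeper top',len(q),np.median(q[:,2]),np.percentile(l@xh,[2,98]),np.percentile(l@d,[2,98]))
E
python3 m1.py
```

```text
block top depth z 39.77845902138749 12576
L [1.6000e-01 9.9000e-01 4.9790e+02 2.2044e+02] 80.82
R [1.6000e-01 9.9000e-01 5.8390e+02 1.9617e+02] 80.74
M [ 9.9000e-01 -1.6000e-01  5.2448e+02  1.3679e+02] 170.99
yaw -9.219369 width 88.78003 mouth [529.16895 136.03235] keeper [525.6442  114.31654]
key y 52.92760765529293 85.22651932147507 x -5.542068032870632 5.721626092311811 depth 25.762632089004
-x 102 lane x [-26.3 -24.6 -23.6] y [-32.  -20.4 -10.7] z [63.8 80.4]
+x 106 lane x [23.7 24.7 26.6] y [-32.6 -21.3 -10.4] z [66.8 80.6]
keeper top 674 83.49166102439617 [-10.12292595   9.64886895] [-33.9353148  -10.19778093]
```

```bash
python3 -m pendant '[{"linear":[2.5,-0.5,-40],"twist":-0.1},{"linear":[2.5,-0.5,-95],"twist":-0.1},{"linear":[2.5,-0.5,-135],"twist":-0.1},{"linear":[2.5,-0.5,-151.7],"twist":-0.1},{"linear":[2.5,-0.5,-151.7],"twist":-0.1},{"linear":[2.5,-0.5,-151.7],"twist":-0.1}]' 0
python3 -m pendant '[{"linear":[0,0,0],"twist":0},{"linear":[0,0,0],"twist":0},{"linear":[0,0,0],"twist":0},{"linear":[0,0,0],"twist":0},{"linear":[0,0,0],"twist":0},{"linear":[0,0,0],"twist":0},{"linear":[0,0,0],"twist":0},{"linear":[0,0,0],"twist":0}]' 255
```

```text
time: 2.45
tool_pos: [526.6, 114.2, 49.1]
tcp_rot: [-3.141, -0.002, -0.16]
contact_force: [0.8, -0.5, 0.1]
grip_width: 91.7
time: 3.45
tool_pos: [526.1, 113.8, 48.6]
tcp_rot: [-3.142, -0.0, -0.161]
contact_force: [-2.4, -1.1, 6.5]
grip_width: 36.2
```

```bash
python3 -m pendant '[{"linear":[0,0,2],"twist":0},{"linear":[0,0,5],"twist":0},{"linear":[0,0,8],"twist":0},{"linear":[0,0,8],"twist":0}]'
python3 - <<'E'
from h import *
c=cap('wrist'); cv2.imwrite('pics/w2.png',c['frame'])
E
```

```text
time: 3.95
tool_pos: [526.2, 113.8, 56.2]
tcp_rot: [-3.141, -0.0, -0.161]
contact_force: [0.2, -0.0, -1.0]
grip_width: 36.7
```

View pics/w2.png

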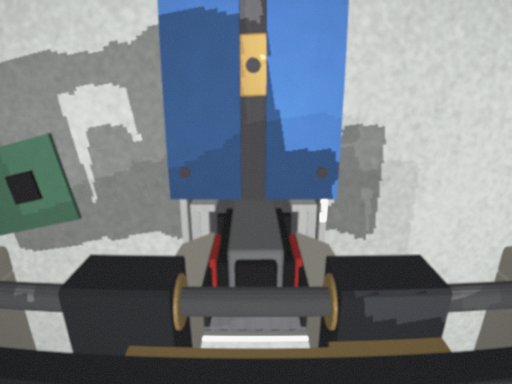

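The keeper is off the floor with both pads squeezed in, and nothing else was disturbed. Now I carry it to the mat.

```bash
python3 -m pendant '[{"linear":[0,0,20],"twist":0},{"linear":[0,0,45],"twist":0},{"linear":[0,0,75],"twist":0},{"linear":[12,-25,94],"twist":0},{"linear":[32,-68,94],"twist":1},{"linear":[54,-115,94],"twist":2},{"linear":[76,-162,94],"twist":3},{"linear":[98,-209,94],"twist":4},{"linear":[117,-249,94],"twist":4.3},{"linear":[129,-274,94],"twist":4.3},{"linear":[129,-274,70],"twist":4.3},{"linear":[129,-274,30],"twist":4.3},{"linear":[129,-274,0],"twist":4.3},{"linear":[129,-274,-10],"twist":4.3},{"linear":[129,-274,-14],"twist":4.3},{"linear":[129,-274,-14],"twist":4.3},{"linear":[129,-274,-14],"twist":4.3}]'
```

```text
time: 6.12
tool_pos: [655.7, -160.5, 43.4]
tcp_rot: [3.141, -0.002, -0.086]
contact_force: [-0.0, -0.4, -0.3]
grip_width: 36.6
```

```bash
python3 -m pendant '[{"linear":[0,0,-1.5],"twist":0},{"linear":[0,0,-3],"twist":0},{"linear":[0,0,-3],"twist":0}]'
```

```text
time: 6.5
tool_pos: [654.9, -160.2, 38.9]
tcp_rot: [-3.142, 0.0, -0.086]
contact_force: [-0.0, -0.5, -1.0]
grip_width: 36.6
```

```bash
python3 -m pendant '[{"linear":[0,0,-1],"twist":0},{"linear":[0,0,-1],"twist":0}]'
```

```text
time: 6.75
tool_pos: [655.1, -160.3, 38.7]
tcp_rot: [3.141, -0.0, -0.086]
contact_force: [-2.5, -0.1, 4.4]
grip_width: 36.5
```

```bash
python3 -m pendant '[{"linear":[0,0,0],"twist":0},{"linear":[0,0,0],"twist":0},{"linear":[0,0,0],"twist":0},{"linear":[0,0,0],"twist":0},{"linear":[0,0,0],"twist":0},{"linear":[0,0,0],"twist":0}]' 0
python3 -m pendant '[{"linear":[0,0,15],"twist":0},{"linear":[0,0,50],"twist":0},{"linear":[0,0,100],"twist":0},{"linear":[0,0,160],"twist":0},{"linear":[-40,-55,160],"twist":0},{"linear":[-80,-105,160],"twist":0},{"linear":[-108,-143,160],"twist":-1},{"linear":[-108,-143,160],"twist":-1},{"linear":[-108,-143,160],"twist":-1}]' 0
python3 - <<'E'
from h import *
c=cap('wrist'); np.savez('w3.npz',**c); cv2.imwrite('pics/w3.png',c['frame']); print(bot.get_obs()['tool_pos'],bot.get_obs()['tcp_rot'])
E
```

```text
time: 7.5
tool_pos: [655.0, -160.3, 38.0]
tcp_rot: [3.142, -0.0, -0.086]
contact_force: [-0.9, -0.1, 0.1]
grip_width: 90.2
time: 8.62
tool_pos: [547.4, -303.1, 199.0]
tcp_rot: [3.141, -0.001, -0.104]
contact_force: [0.3, 0.6, -0.3]
grip_width: 91.9
[ 547.7208702  -302.4850974   198.71045896] [ 3.14155714e+00 -1.09085415e-03 -1.02560120e-01]
```

View pics/w3.png

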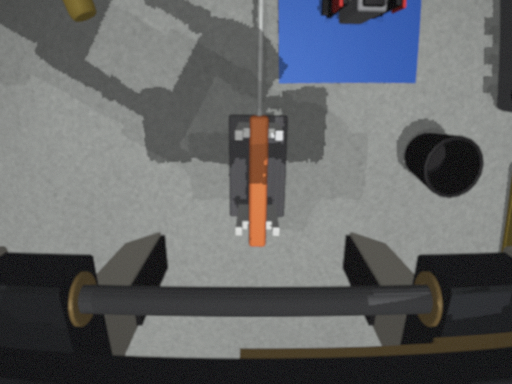

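The keeper stands on the mat (365,8). The handle spans rows 117–245 around column 259, and the shank runs up column 261.

```bash
python3 - <<'E'
from h import *
c=dict(np.load('w3.npz')); hsv=cv2.cvtColor(c['frame'],cv2.COLOR_BGR2HSV); P=cloud(c)
m=cv2.inRange(hsv,(3,120,80),(18,255,255)); m[:105]=0; m[260:]=0; m[:,:230]=0; m[:,290:]=0
Z=P[...,2]; print('z',np.nanpercentile(Z[m>0],[10,50,90]))
v,u=np.nonzero(m)
E=[]
for r in range(125,238,3):
    k=u[v==r]; E.append((k.min()-.5,r,k.max()+.5))
E=np.array(E); a=plane(c,E[:,[0,1]],71)[:,:2]; b=plane(c,E[:,[2,1]],71)[:,:2]; mid=(a+b)/2
print('width',np.linalg.norm(a-b,axis=1).mean())
l=cv2.fitLine(mid.astype(np.float32),cv2.DIST_HUBER,0,.01,.01).ravel(); d=l[:2]*np.sign(l[1])
s=(plane(c,np.c_[u,v],71)[:,:2]-l[2:])@d; print('ends',np.percentile(s,[.5,99.5]), 'centre',l[2:]+d*(np.percentile(s,[.5,99.5]).mean()),'longdir',np.degrees(np.arctan2(d[1],d[0])))
# whole-length direction incl. shank: bright thin line at rows 5-100
q=[]
for r in range(5,100,5):
    row=c['frame'][r,250:275].astype(int).sum(1); q.append((250+row.argmax(),r))
print(q); p=plane(c,q,63)[:,:2]; l2=cv2.fitLine(p.astype(np.float32),cv2.DIST_HUBER,0,.01,.01).ravel(); print('shank dir',np.degrees(np.arctan2(l2[1],l2[0]))%180,'off',np.cross(d,l2[2:]-l[2:]))
f=[]  # fork fingers: heights near 69, non-orange
mm=(Z>62)&(Z<75)&(m==0); mm[:110]=False; mm[250:]=False; mm[:,:225]=False; mm[:,295:]=False
pp=P[mm][:,:2]-l[2:]; xh=np.array([d[1],-d[0]]); print('forks x',np.percentile(pp@xh,[2,25,75,98]),'y',np.percentile(pp@d,[2,25,75,98]),len(pp))
E
```

```text
z [69.4586867  70.70265822 71.6632789 ]
width 15.397931451704556
ends [-57.31830609  59.53567252] centre [ 549.96897591 -306.59206056] longdir 83.39712
[(np.int64(261), 5), (np.int64(260), 10), (np.int64(260), 15), (np.int64(260), 20), (np.int64(260), 25), (np.int64(261), 30), (np.int64(270), 35), (np.int64(274), 40), (np.int64(274), 45), (np.int64(260), 50), (np.int64(260), 55), (np.int64(260), 60), (np.int64(259), 65), (np.int64(259), 70), (np.int64(259), 75), (np.int64(259), 80), (np.int64(274), 85), (np.int64(273), 90), (np.int64(268), 95)]
shank dir 84.6512 off -0.9239216
forks x [-19.84332219 -15.41973905  15.63652514  19.46131164] y [-58.53639353 -42.74524421  46.24191801  63.39262365] 453<stdin>:17: DeprecationWarning: Arrays of 2-dimensional vectors are deprecated. Use arrays of 3-dimensional vectors instead. (deprecated in NumPy 2.0)
```

```bash
python3 -m pendant '[{"linear":[3,-3.3,-40],"twist":-0.5},{"linear":[3,-3.3,-95],"twist":-0.5},{"linear":[3,-3.3,-138],"twist":-0.5},{"linear":[3,-3.3,-154],"twist":-0.5},{"linear":[3,-3.3,-154],"twist":-0.5},{"linear":[3,-3.3,-154],"twist":-0.5}]' 0
python3 -m pendant '[{"linear":[0,0,0],"twist":0},{"linear":[0,0,0],"twist":0},{"linear":[0,0,0],"twist":0},{"linear":[0,0,0],"twist":0},{"linear":[0,0,0],"twist":0},{"linear":[0,0,0],"twist":0},{"linear":[0,0,0],"twist":0},{"linear":[0,0,0],"twist":0},{"linear":[0,0,0],"twist":0}]' 255
```

```text
time: 9.43
tool_pos: [551.4, -307.0, 46.1]
tcp_rot: [3.14, -0.003, -0.111]
contact_force: [1.2, 0.2, 0.0]
grip_width: 91.6
time: 10.55
tool_pos: [550.0, -306.5, 44.0]
tcp_rot: [3.142, -0.0, -0.112]
contact_force: [0.2, 0.3, -0.4]
grip_width: 15.9
```

```bash
python3 -m pendant '[{"linear":[0,0,8],"twist":0},{"linear":[0,0,25],"twist":0},{"linear":[0,0,55],"twist":0},{"linear":[0,0,80],"twist":0},{"linear":[-2,20,86],"twist":0},{"linear":[-5,60,86],"twist":-0.4},{"linear":[-9,110,86],"twist":-0.8},{"linear":[-13,160,86],"twist":-1.2},{"linear":[-17,210,86],"twist":-1.6},{"linear":[-21,260,86],"twist":-2},{"linear":[-25,310,86],"twist":-2.4},{"linear":[-28,350,86],"twist":-2.8},{"linear":[-30,375,86],"twist":-2.8},{"linear":[-30.4,383.3,86],"twist":-2.8},{"linear":[-30.4,383.3,86],"twist":-2.8},{"linear":[-30.4,383.3,86],"twist":-2.8}]'
python3 - <<'E'
from h import *
for n in ['wrist','top','side']:
    c=cap(n); np.savez(f'{n}4.npz',**c); cv2.imwrite(f'pics/{n}4.png',c['frame'])
    print(n)
    o=bot.get_obs(); d=np.array([.1602,.9871]); g=o['tool_pos'][:2]
    for z in (149,94): print(proj(c,[np.r_[g+160*d,z]]).round(1))
print(o['tool_pos'],o['tcp_rot'])
w=cv2.imread('pics/wrist4.png'); t=cv2.imread('pics/top4.png'); s=cv2.imread('pics/side4.png')
f=lambda i,x,y:cv2.resize(i[y:y+75,x:x+100],(400,300),interpolation=cv2.INTER_CUBIC)
cv2.imwrite('pics/v4.png',np.vstack([np.hstack([cv2.resize(w,(400,300)),f(t,160,165)]),np.hstack([f(s,215,200),f(t,300,140)])]))
E
```

```text
time: 12.55
tool_pos: [519.5, 76.0, 129.9]
tcp_rot: [3.141, 0.0, -0.162]
contact_force: [-1.1, 0.3, -0.2]
grip_width: 15.7
wrist
[[ 253.7 -132.8]]
[[254.  -72.4]]
top
[[186.1 193.9]]
[[190.2 195.2]]
side
[[255.9 234.3]]
[[255.5 249.1]]
[519.69772158  75.8835295  129.99331759] [ 3.14149316e+00 -1.52409107e-05 -1.62371963e-01]
```

View pics/v4.png

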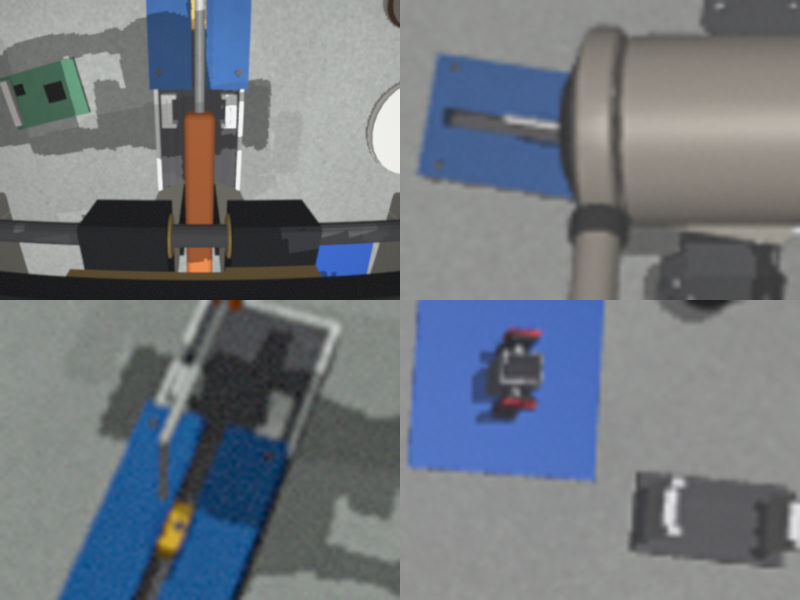

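The side view has the hook leg at ~(256,235)–(256,250), within 1 px of where I predicted. The keeper stands on the mat, and the shank lies along the slot. I'll check the shank's lateral offset against the gap before going in.

```bash
python3 - <<'E'
from h import *
c=dict(np.load('wrist4.npz')); P=cloud(c); Z=P[...,2]
mouth=np.array([529.17,136.03]); d=np.array([.1602,.9871]); xh=np.array([.9871,-.1602])
for r in range(4,140,15):
    k=np.nonzero((Z[r,230:285]>125))[0]+230
    if len(k):
        p=plane(c,[(k.min()-.5,r),(k.max()+.5,r)],149)[:,:2]-mouth; print(r,k.min(),k.max(),'lane x',(p@xh).round(1),'y',(p@d).mean().round(1),Z[r,k].mean().round(0))
hsv=cv2.cvtColor(c['frame'],cv2.COLOR_BGR2HSV); b=cv2.inRange(hsv,(100,100,30),(130,255,255))
for r in range(5,105,20):
    u=np.nonzero(b[r,180:330])[0]+180; p=plane(c,[(u.min()-.5,r),(u.max()+.5,r)],40)[:,:2]-mouth; print('block',(p@xh).round(1))
E
```

```text
4 249 261 lane x [-1.7  3.1] y 50.6 151.0
19 249 261 lane x [-1.8  3.1] y 45.2 151.0
34 250 261 lane x [-1.4  3.1] y 39.9 151.0
49 249 261 lane x [-1.8  3.1] y 34.4 151.0
64 249 261 lane x [-1.8  3.2] y 28.9 151.0
79 249 261 lane x [-1.9  3.2] y 23.3 151.0
94 249 261 lane x [-1.9  3.2] y 17.6 151.0
109 249 261 lane x [-1.9  3.2] y 11.8 150.0
124 249 260 lane x [-2.   2.8] y 5.8 151.0
139 249 260 lane x [-2.   2.9] y -0.2 151.0
block [-44.2  44.4]
block [-44.7  44.8]
block [-44.6  44.6]
block [-44.4  44.5]
block [-44.3  44.4]
```

```bash
python3 -m pendant '[{"linear":[-0.6,0.1,-15],"twist":0},{"linear":[-0.6,0.1,-35],"twist":0},{"linear":[-0.6,0.1,-48],"twist":0},{"linear":[-0.6,0.1,-56],"twist":0},{"linear":[-0.6,0.1,-62],"twist":0},{"linear":[-0.6,0.1,-62],"twist":0}]'
python3 -m pendant '[{"linear":[0,0,-6],"twist":0},{"linear":[0,0,-12],"twist":0},{"linear":[0,0,-16.5],"twist":0},{"linear":[0,0,-16.5],"twist":0},{"linear":[0,0,-16.5],"twist":0}]'
python3 - <<'E'
from h import *
o=bot.get_obs(); c=cap('wrist'); np.savez('w5.npz',**c)
P=cloud(c); Z=P[...,2]; print(o['tool_pos'])
for r in (10,40,70): 
    k=np.nonzero(Z[r,220:290]>62)[0]+220; print(r,k.min(),k.max(),np.median(Z[r,k]))
s=cap('side'); cv2.imwrite('pics/s5.png',cv2.resize(s['frame'][190:310,200:320],None,fx=5,fy=5,interpolation=cv2.INTER_CUBIC))
E
```

```text
time: 13.45
tool_pos: [519.0, 76.8, 67.8]
tcp_rot: [3.142, 0.0, -0.161]
contact_force: [-1.2, 0.0, -0.2]
grip_width: 15.9
time: 14.08
tool_pos: [519.1, 76.8, 51.6]
tcp_rot: [3.142, -0.0, -0.161]
contact_force: [0.2, 0.4, -0.5]
grip_width: 15.9
[519.09942713  76.84219449  51.58617784]
10 249 261 72.68172599938
40 250 261 72.64581588696421
70 249 261 72.2240676731067
```

View pics/s5.png

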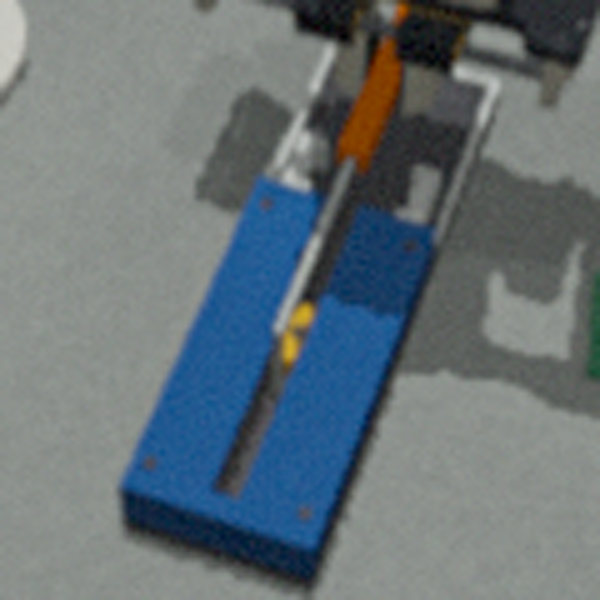

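```bash
python3 - <<'E'
from h import *
c=cap('side'); mouth=np.array([529.17,136.03]); d=np.array([.1602,.9871]); xh=np.array([.9871,-.1602])
f=lambda x,y,z:((proj(c,[np.r_[mouth+x*xh+y*d,z]])[0]-[200,190])*5).round(0)
for n,p in dict(bend=(0,100,70),leg40=(0,100,40),tip=(0,100,16),keyfront=(0,53,26),keyback=(0,85,26),kb_l=(-6,85,26),kb_r=(6,85,26),slotend=(0,168,40)).items(): print(n,f(*p))
hsv=cv2.cvtColor(c['frame'],cv2.COLOR_BGR2HSV); m=cv2.inRange(hsv,(18,120,100),(35,255,255)); v,u=np.nonzero(m[190:310,200:320])
q=plane(c,np.c_[u+200,v+190],26)[:,:2]-mouth; print('key y',(q@d).min(),(q@d).max(),'x',(q@xh).min(),(q@xh).max())
crop=c['frame'][250:275,250:262].astype(int).sum(2); print(crop)
E
```

```text
bend [276. 328.]
leg40 [275. 364.]
tip [274. 392.]
keyfront [308. 300.]
keyback [286. 354.]
kb_l [298. 358.]
kb_r [273. 350.]
slotend [223. 489.]
key y 54.47109831179305 88.07899572840414 x -2.566108574598578 5.2805484839937975
[[273 276 259 256 263 267 353 481 468 324 232 217]
 [274 292 288 250 259 306 422 496 421 317 342 363]
 [269 274 252 261 284 351 484 484 406 376 400 409]
 [266 263 283 249 273 376 501 469 409 392 413 389]
 [276 257 262 270 317 436 491 416 390 375 376 373]
 [279 258 282 250 349 480 471 356 326 316 302 307]
 [274 255 285 267 323 386 398 370 314 248 232 249]
 [277 274 257 262 256 260 321 380 364 286 226 255]
 [271 258 282 265 245 234 295 396 405 324 280 289]
 [252 274 258 261 230 225 318 392 401 337 299 291]
 [270 268 263 248 213 238 326 422 403 350 291 246]
 [273 273 254 202 194 212 312 374 364 322 292 255]
 [270 269 224 166 187 224 248 273 293 301 264 269]
 [280 261 200 130 188 209 223 204 248 260 258 278]
 [250 267 186 149 174 214 203 217 257 283 263 274]
 [267 232 151 148 179 239 219 260 260 276 278 264]
 [268 206 131 139 184 223 255 270 266 251 248 268]
 [235 154 117 139 209 233 252 279 268 270 272 273]
 [189 149 146 170 210 233 263 278 247 257 273 261]
 [167 138 160 203 183 206 247 271 268 277 278 269]
 [156 129 187 218 246 217 267 272 259 254 244 255]
 [157 132 167 241 240 243 282 271 269 249 267 268]
 [153 136 195 245 272 255 265 273 270 272 260 251]
 [148 166 235 248 260 268 272 283 254 249 274 257]
 [153 187 233 271 267 270 252 265 263 266 261 256]]
```

```bash
python3 -m pendant '[{"linear":[-0.8,-4.9,0],"twist":0},{"linear":[-1.6,-9.9,0],"twist":0},{"linear":[-2.4,-14.8,0],"twist":0},{"linear":[-3.5,-21.7,0],"twist":0},{"linear":[-4.8,-29.6,0],"twist":0},{"linear":[-6.1,-37.5,0],"twist":0},{"linear":[-7.4,-45.4,0],"twist":0},{"linear":[-8.7,-53.3,0],"twist":0},{"linear":[-9.6,-59.2,0],"twist":0},{"linear":[-9.6,-59.2,0],"twist":0}]'
python3 -m pendant '[{"linear":[-1.3,-7.9,0],"twist":0},{"linear":[-2.6,-15.8,0],"twist":0},{"linear":[-3.9,-23.7,0],"twist":0},{"linear":[-5.1,-31.6,0],"twist":0},{"linear":[-6.4,-39.5,0],"twist":0},{"linear":[-7.7,-47.4,0],"twist":0},{"linear":[-9,-55.3,0],"twist":0},{"linear":[-10.1,-62.2,0],"twist":0},{"linear":[-10.9,-67.1,0],"twist":0},{"linear":[-11.2,-69.1,0],"twist":0},{"linear":[-11.2,-69.1,0],"twist":0}]'
cat > k.py <<'E'
from h import *
import sys
c=cap('side'); mouth=np.array([529.17,136.03]); d=np.array([.1602,.9871]); xh=np.array([.9871,-.1602])
hsv=cv2.cvtColor(c['frame'],cv2.COLOR_BGR2HSV); m=cv2.inRange(hsv,(18,120,100),(35,255,255)); m[:190]=0;m[310:]=0;m[:,:215]=0;m[:,310:]=0; v,u=np.nonzero(m)
q=plane(c,np.c_[u,v],26)[:,:2]-mouth; print(len(u),'key y',(q@d).min(),(q@d).max(),'x',(q@xh).min(),(q@xh).max())
t=cap('top'); f=lambda i,x,y:cv2.resize(i[y:y+100,x:x+130],(400,308),interpolation=cv2.INTER_CUBIC)
cv2.imwrite(sys.argv[1],np.hstack([f(c['frame'],215,180),f(t['frame'],160,150)]))
print(bot.get_obs()['tool_pos'],bot.get_obs()['tcp_rot'][2])
E
python3 k.py pics/k1.png
```

```text
time: 15.48
tool_pos: [509.4, 17.2, 51.6]
tcp_rot: [3.142, -0.0, -0.162]
contact_force: [-0.5, -0.0, -1.8]
grip_width: 15.7
time: 16.85
tool_pos: [498.2, -51.5, 51.5]
tcp_rot: [3.142, -0.0, -0.161]
contact_force: [0.6, 0.2, -0.8]
grip_width: 15.6
62 key y -64.60184833693424 -29.715268113394654 x -11.7555597742284 7.297055017936561
[498.21476715 -51.3271851   51.53758815] -0.16077839069095767
```

View pics/k1.png

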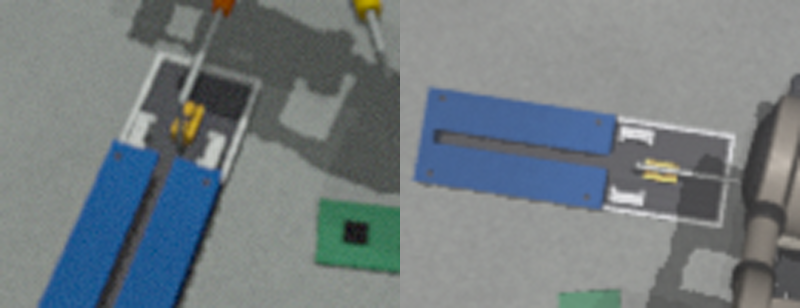

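The key is out on the apron (y −64 to −30 from the mouth, between the rims). I'll back the hook off 4 mm, lift it, and take it back to the rest.

```bash
python3 -m pendant '[{"linear":[0.3,2,0],"twist":0},{"linear":[0.6,4,0],"twist":0},{"linear":[0.6,4,8],"twist":0},{"linear":[0.6,4,30],"twist":0},{"linear":[0.6,4,60],"twist":0},{"linear":[0.6,4,78.5],"twist":0},{"linear":[4,-15,78.5],"twist":0.2},{"linear":[12,-55,78.5],"twist":0.6},{"linear":[22,-105,78.5],"twist":1.2},{"linear":[32,-155,78.5],"twist":1.8},{"linear":[41,-200,78.5],"twist":2.4},{"linear":[48,-235,78.5],"twist":2.8},{"linear":[51.8,-252,78.5],"twist":2.8},{"linear":[51.8,-255.1,78.5],"twist":2.8},{"linear":[51.8,-255.1,78.5],"twist":2.8},{"linear":[51.8,-255.1,78.5],"twist":2.8}]'
python3 -m pendant '[{"linear":[0,0,-20],"twist":0},{"linear":[0,0,-45],"twist":0},{"linear":[0,0,-65],"twist":0},{"linear":[0,0,-76],"twist":0},{"linear":[0,0,-82],"twist":0},{"linear":[0,0,-85],"twist":0},{"linear":[0,0,-86],"twist":0},{"linear":[0,0,-86],"twist":0},{"linear":[0,0,-86],"twist":0}]'
```

```text
time: 18.95
tool_pos: [550.1, -305.2, 130.3]
tcp_rot: [-3.141, 0.0, -0.111]
contact_force: [0.6, -0.2, -0.6]
grip_width: 15.7
time: 20.08
tool_pos: [550.2, -306.7, 44.4]
tcp_rot: [3.141, -0.001, -0.112]
contact_force: [0.4, 0.1, -0.0]
grip_width: 15.9
```

```bash
python3 -m pendant '[{"linear":[0,0,0],"twist":0},{"linear":[0,0,0],"twist":0},{"linear":[0,0,0],"twist":0},{"linear":[0,0,0],"twist":0},{"linear":[0,0,0],"twist":0},{"linear":[0,0,0],"twist":0},{"linear":[0,0,0],"twist":0},{"linear":[0,0,0],"twist":0}]' 0
python3 -m pendant '[{"linear":[0,0,10],"twist":0},{"linear":[0,0,40],"twist":0},{"linear":[0,0,90],"twist":0},{"linear":[0,0,150],"twist":0},{"linear":[0,0,154],"twist":0},{"linear":[0,0,154],"twist":0}]' 0
python3 - <<'E'
from h import *
w=cap('wrist'); hsv=cv2.cvtColor(w['frame'],cv2.COLOR_BGR2HSV); P=cloud(w)
m=cv2.inRange(hsv,(3,120,80),(18,255,255)); m[:105]=0; m[260:]=0; m[:,:230]=0; m[:,290:]=0
v,u=np.nonzero(m); p=plane(w,np.c_[u,v],71)[:,:2]; r=cv2.minAreaRect(p.astype(np.float32)); print('handle',r,'z',np.nanpercentile(P[...,2][m>0],[10,50,90]))
cv2.imwrite('pics/w6.png',w['frame']); cv2.imwrite('pics/w6v.png',np.hstack([cv2.resize(w['frame'],(400,300)),cv2.resize(cap('side')['frame'],(400,300))]))
E
python3 k.py pics/k2.png
```

```text
time: 21.08
tool_pos: [550.0, -306.5, 44.1]
tcp_rot: [3.142, -0.0, -0.112]
contact_force: [0.4, -0.6, 0.9]
grip_width: 89.5
time: 21.82
tool_pos: [550.0, -306.5, 198.6]
tcp_rot: [3.141, -0.001, -0.112]
contact_force: [-0.5, 0.3, -0.1]
grip_width: 91.7
handle ((550.5403442382812, -306.8924560546875), (118.32805633544922, 15.896360397338867), 83.59142303466797) z [69.44286025 70.71030039 71.6372103 ]
88 key y -64.60184833693424 -28.495343357042966 x -11.68414414667333 7.908922106464652
[ 549.41921668 -306.15241408  196.39714862] -0.11219800117882217
```

View pics/w6v.png

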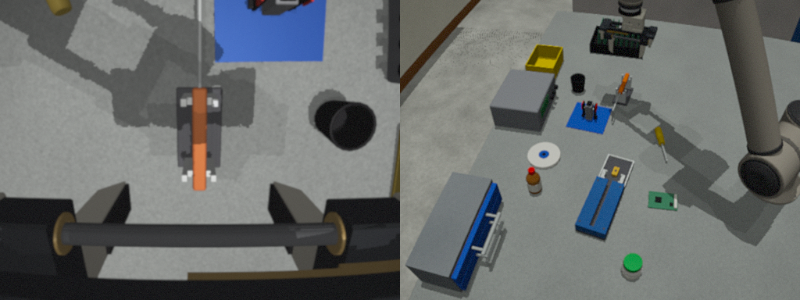

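The wrist view has the pick level in both forks, within 1 mm of its original pose and with the hook pointing the same way. The side view has the keeper upright on the mat, the key on the apron, and the other things where they were. The gripper is clear, so I'm handing in.

```bash
python3 -c "
from plant import bot
print(bot.close_job(), bot.get_obs()['time'])"
```

```text
the job is handed in; nothing more can be done
the job is handed in; nothing more can be done
```

The job is done and handed in at about 22 s of the 61 s allowed.

I squeezed both keeper buttons, lifted the keeper straight off the mouth and stood it upright near the centre of the mat. With the pick's hook behind the key, I dragged the key out of the slot, backed the hook off and lifted it. The pick then went back in both forks of its rest. The gripper never touched the key.

**Last checks:**
- **Key:** its near end is about 29 mm in front of the mouth and its far end about 65 mm, so it is fully out and inside the apron.
- **Pick:** its handle is within 1 mm of where it started, level at 71 mm, with the hook pointing as before.
- **Keeper and bench:** the keeper is upright on the mat. By eye in the side view, the other things had not moved.
- **Forces:** readings taken at the end of each move stayed under about 7 N.

**Disagreed:** the gripper read 36–37 mm across the squeezed pads where 40 mm was expected. The keeper still came free cleanly.

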